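# Unlock a drill jig's shuttle by parking its spring plunger, and unload the part

### The arm

A 6-joint arm with a two-finger parallel gripper is mounted at the origin on a cart in front of the work surface, level with it; the furniture and walls round the work are solid. World frame = base frame: x ahead of the robot, y to its left, z up, the work surface at z = 0. Lengths are in m, angles in rad, forces in N, time in s.
With the tool pointing down it reaches from about 0.35 to 0.875 m from the base axis. Payload 4.2 kg.
Tool frame: the origin (TCP) lies between the finger pads; the fingertips stand 22 mm ahead of it and the grasp point (between the pads) lies 3 mm ahead of it (r.finger_overhang is the distance from the TCP to the fingertips, in m); z points along the fingers, y is the line along which they close (so a half turn about z gives the same grasp; the last joint's range is limited). The gripper opens to 85 mm and grips with 20 to 120 N. Pads are 22 mm wide; open, the fingers measure 114 mm over their backs; the gripper's body (76 mm by 85 mm) begins 54 mm behind the grasp point. The pads swing forward as they close: fully open they stand 13 mm farther back than shut.
Start: joints at [1.596, 0.385, 0.008, 0, -1.194, -0.259], TCP at [0.145, 0.608, 0.253] pointing down, gripper open.
Joint ranges: [-3.14, 3.14], [-1.21, 2.06], [-1.07, 1.41], [-3.16, 2.05], [-2.99, -0.16], [-3.1, 3.1]. Speed limits (rad/s): [2.79, 2.79, 3.14, 3.14, 3.14, 3.14].

### API

Orientations are given as [roll, pitch, yaw] about the fixed x, y, z axes, in that order (R = Rz(yaw) Ry(pitch) Rx(roll)).
In Python, from plant import r gives the robot as it stands.
- The arm moves only by the tool send_rows, never from a script. Its argument "series" is a list of rows, each an object with "travel": the shift along the tool's x, y, z in cm, a list of three; "yaw": the turn about the tool's z in degrees; "fingers": the closure, from 0 (fully open) to 1 (shut). In form: [{"travel": [x, y, z], "yaw": yaw, "fingers": fingers}, ...]. A call has 1 to 10 rows; each row is the pose to reach, as a shift and turn from the pose commanded when the call began, along the tool's axes at that moment; what a row does not reach only later rows make up. A row lasts 1/8 s, in which the tool goes at most 62.5 mm and 10.7 degrees, less where a joint would pass 70% of its speed; a pose out of reach is approached as far as the arm can. A call with a gripper value outside its range is refused whole. The fingers move at their own pace and stop on an object; "force" is the grip in N (left out, the last holds). Time passes only in rows, so rows that repeat a pose let the fingers close. It gives the time, the measured TCP pose, the force, the opening and the grip force at its end, in the units of the state.
- r.get_obs(): the state, without advancing time (a new reading comes with each control period).
- r.camera(name): name is "side" or "top" or "wrist"; returns a dict with "pixels" (400x640x3 uint8, red, green, blue), "intrinsics" (3x3 intrinsics, pixels), "xyz" and "rotation" of the camera in the world; the wrist camera has in their place "hand_eye" (4x4, takes a point from camera to tool coordinates, whose origin is the TCP and whose axes are the flange's). Camera axes: x right, y down, z forward; pixel columns grow to the right and rows downward; lengths in m; the calibration is good to about 2 mm. The wrist camera is an equidistant fisheye: a pixel r from the principal point sees the ray r / f radians off the axis. A picture is of the moment at which its call begins: read the wrist's pose just before it. There is no depth.
- r.job_done(): hands the job in; it is judged then, once.
The state is a dict: "time_s": time; "joints": joint angles; "dq": joint speeds; "tau": joint torques, N m; "position": TCP position; "eef_rot": TCP orientation; "contact_force": force on the tool from outside, world axes, zero at the start; "wrist_torque": the same for the moment, N m; "gripper_width": finger opening in m; "gripper_force": force on a finger pad.
Only numpy, scipy, OpenCV 4.12 (cv2) and the standard library are available. Lean on these libraries where they do the work, as an engineer would, in place of code of your own. Each camera call takes 0.05 s, during which the arm holds its last target. There are 200 camera calls.

### The job

Unload the finished disc from the drill jig: pull up the spring plunger's knob, twist it clockwise and let it down into its rest notch so that it stays retracted, draw the shuttle out to its stop, then take the disc out of the nest and set it down flat in the wooden tray, next to the others, without dropping it. Feel your way with the plunger: its cross pin is thin, so do not wrench it against the roof or the end of its slot.

Things in the scene. Friction and masses are not known exactly. Their poses are not given: they have to be found in the camera images.
- jig: Low drill jig fixed to the worktop: a dark steel base 148 x 124 mm with two aluminium rails (top 24 mm above the worktop) and a raised aluminium bridge (top at 60 mm) across its rear half. Origin on the worktop below the middle of the drill bush; x points to the jig's rear (away from the robot), y to its left, z up.
- plunger: Upright spring plunger on the left half of the jig's bridge. Origin: centre of its round black knob, 32 mm across, 22 mm tall, 107 mm above the worktop when seated; rises with the plunger. Its axes stay parallel to the jig's and do not turn with the knob. A cross pin (3.5 mm thick, 12 mm radius) in the knob's shank runs in the sleeve's J slots. Parked in the rest notch it stays 8.5 mm up.
- lock_pin (a point): Lower tip of the plunger's 8 mm steel pin; seated it stands 6.5 mm deep in a hole of the shuttle and locks it; parked it is clear. The spring pulls down with 7 N when seated and 12 N fully up. The thin cross pin bends at more than 40 N against the sleeve: about 0.4 N m of twist on the knob at the end of its slot, or 35 N more pull than the spring's at the slot's roof.
- sleeve: Fixed steel sleeve under the knob, 28 mm across, top 94 mm above the worktop; origin on its axis 72 mm up. J slots: lift the knob 12 mm (roof at 14.5), turn clockwise seen from above to the slot's end, let down 3.5 mm into the rest notch in its last 4 degrees; before that is a ledge 12 mm up. Free play at the foot: the turn needed is 40 to 86 degrees, unseen on the round knob, to be felt.
- shuttle (a joint): Travel of the shuttle, the steel plate between the rails that carries the disc: 0 = in, locked under the bridge; 0.070 m = out at its stop, towards the robot (along the jig's -x). It slides with about 3 N of friction and stays where it is left.
- pull_knob (a point): Centre of the shuttle's upright black pull knob, 22 mm across, 24 mm tall (its top 58 mm above the worktop), on the shuttle's front tongue; moves with the shuttle. Axes as the jig's.
- disc_centre (a point): Centre of the finished disc, a plain aluminium cylinder 38 mm across and 18 mm tall, lying flat in the nest on the shuttle; at the start it lies beneath the bridge. Its underside is 24 mm above the worktop. The nest is two 6 mm high curved lips at the front and rear with 1 mm of play, open at the jig's left and right for the fingers.
- tray: Shallow wooden tray, 140 mm (x) by 110 mm (y) outside, walls 3 mm thick and 22 mm high, fixed. Origin in the middle of its underside; the floor is 3 mm thick. Two finished discs of the same kind lie in the half towards its +x; the half towards its -x is free.

How it is judged:
On the way, in this order (a step that is already met when the one before it is completed fails the run):
1. The plunger rests let go in its notch, about 8.5 mm up, the shuttle still in (z of plunger in the frame of jig between 0.114 and 0.1172 m and contact force between the fingers and plunger below 0.2 N and value of joint shuttle below 0.01 m), for 0.3 s.
2. The shuttle is drawn out to its stop with the plunger still parked (z of plunger in the frame of jig between 0.114 and 0.1172 m and value of joint shuttle above 0.066 m), for 0.2 s.
3. The disc is set down in the tray by hand, not dropped (x of disc_centre in the frame of tray between -0.052 and 0.052 m and y of disc_centre in the frame of tray between -0.037 and 0.037 m and z of disc_centre in the frame of tray below 0.022 m and contact force between the fingers and work_disc above 0.3 N).
At the end, for the whole second after the job is handed in: The plunger is parked in its rest notch (7 to 10.2 mm above its seat), the shuttle is out within 7 mm of its stop, and the disc lies flat and still on the tray's floor (z of plunger in the frame of jig between 0.114 and 0.1172 m and value of joint shuttle above 0.063 m and x of disc_centre in the frame of tray between -0.052 and 0.052 m and y of disc_centre in the frame of tray between -0.037 and 0.037 m and z of disc_centre in the frame of tray below 0.0155 m and angle between disc_centre's own z axis and vertical below 0.1 rad and linear speed of work_disc below 0.02 m/s); the robot touches nothing.
It fails at once if The cross pin is overloaded: more than 40 N between the plunger and its sleeve (contact force between plunger and sleeve above 40 N).
It also fails if it takes over 67 s, if anything falls off the work surface, if the arm or the gripper's body presses on something with over 40 N, if the wrist force passes 120 N, or if a joint passes its speed limit or range.

## Working session

There is one attempt and no reset: what is moved stays moved. The work goes in short steps, Python scripts to look and compute and a tool call to move; the robot and the scene stay as the last step left them, time stands still between calls to the robot, and variables do not carry over. Pictures are saved under pics/ and viewed, at most 10 in all, crops included, and the job is handed in when it is done.

Besides the shell and the picture viewer there is one more tool, called after "Request:" by a JSON object that holds its "op" and its "data". send_rows: Moves the arm, as the interface text tells. Its arguments: {"type":"object","properties":{"series":{"type":"array","items":{"type":"object","properties":{"travel":{"type":"array","items":{"type":"number"}},"yaw":{"type":"number"},"fingers":{"type":"number"}}}},"force":{"type":"number"}},"required":["series"]}

```bash
ls; mkdir -p pics
python3 - <<'E'
from plant import r
import cv2,numpy as np
o=r.get_obs();print(o)
for n in["top","side"]:
    c=r.camera(n);cv2.imwrite(f"pics/{n}0.png",c["pixels"][:,:,::-1]);print(n,c["intrinsics"],c["xyz"],c["rotation"])
    np.savez(f"{n}.npz",K=c["intrinsics"],t=c["xyz"],R=c["rotation"])
print(r.finger_overhang)
E
```

```text
pics
{'time_s': 0.0, 'joints': array([ 1.59559976e+00,  3.85567806e-01,  6.61722052e-03, -4.90735968e-04,
       -1.19399007e+00, -2.58597351e-01]), 'dq': array([-6.26686220e-04, -1.66971547e-03, -3.55844279e-04,  3.11866850e-05,
        3.46155207e-05, -1.61815282e-04]), 'tau': array([ 4.65431967e-04, -3.92290735e+01,  1.88402277e+01,  4.18621972e+00,
       -4.63305201e-03,  7.24967009e-06]), 'position': array([0.14465264, 0.60747949, 0.25221259]), 'eef_rot': array([ 3.13940299e+00, -1.07608036e-04, -2.33974858e-01]), 'contact_force': array([ 0.90087749,  0.15861407, -0.21955596]), 'wrist_torque': array([-0.01068402, -0.00631092,  0.02349608]), 'gripper_force': 0.0, 'gripper_width': 0.08542889065979628}
top [[412.68840428   0.         324.01489799]
 [  0.         412.68840428 196.60923258]
 [  0.           0.           1.        ]] [0.38573819 0.13807928 0.95036856] [-2.99213863  0.02857608 -1.58872095]
side [[489.23162786   0.         324.99673018]
 [  0.         489.23162786 204.09872728]
 [  0.           0.           1.        ]] [ 0.03412056 -0.7676716   0.5733916 ] [-2.01407089 -0.01457266 -0.47381396]
0.022
```

View pics/top0.png

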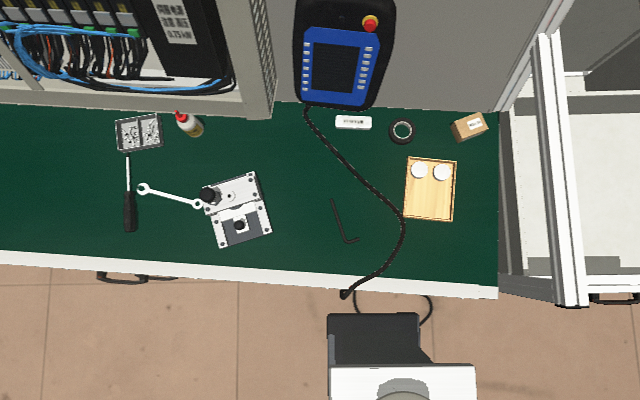

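View pics/side0.png

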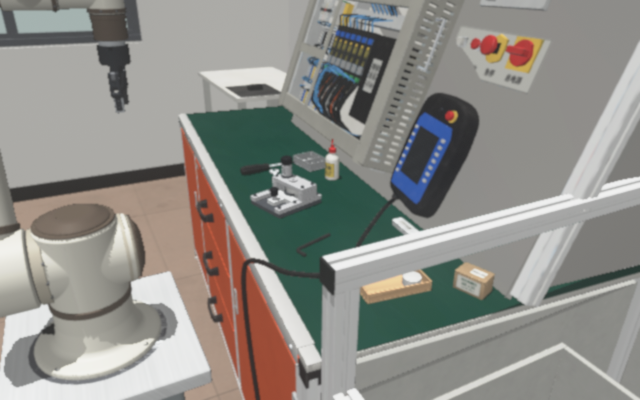

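```bash
cat > h.py <<'E'
import numpy as np,cv2
from scipy.spatial.transform import Rotation as Ro
def load(n):
    d=np.load(n+".npz");return d["K"],d["t"],Ro.from_euler("xyz",d["R"]).as_matrix()
def back(n,uv,z):
    K,t,R=load(n);uv=np.atleast_2d(uv).astype(float)
    d=np.c_[uv,np.ones(len(uv))]@np.linalg.inv(K).T@R.T
    return t+d*((z-t[2])/d[:,2])[:,None]
E
python3 - <<'E'
import cv2,numpy as np
from h import *
i=cv2.imread("pics/top0.png")
a=cv2.resize(i[160:260,190:280],None,fx=4.5,fy=4.5,interpolation=cv2.INTER_CUBIC)
b=cv2.resize(i[145:235,390:465],None,fx=4.5,fy=4.5,interpolation=cv2.INTER_CUBIC)
b=cv2.copyMakeBorder(b,0,a.shape[0]-b.shape[0],0,0,cv2.BORDER_CONSTANT)
cv2.imwrite("pics/crop.png",np.hstack([a,b]))
K,t,R=load("top");print(R)
print(back("top",[207,194],.118),back("top",[239,226],.058),back("top",[[407,156],[457,160],[452,221],[403,216]],.022))
E
```

```text
[[-0.01791634 -0.98861742  0.14938076]
 [-0.99943116  0.02197753  0.02558034]
 [-0.02857219 -0.14883748 -0.9884488 ]]
[[0.52232204 0.40053891 0.118     ]] [[0.46001314 0.3474604  0.058     ]] [[ 0.6160984  -0.03019597  0.022     ]
 [ 0.60386745 -0.14334629  0.022     ]
 [ 0.4645351  -0.12311866  0.022     ]
 [ 0.4780269  -0.01465586  0.022     ]]
```

View pics/crop.png

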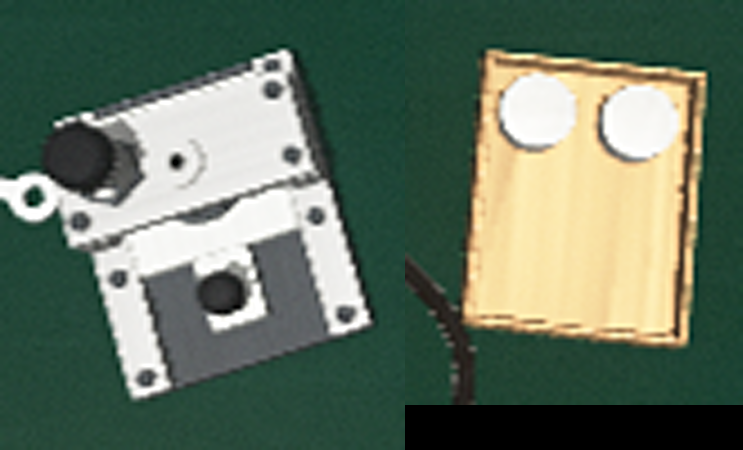

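Run:
```python
from h import *
f=lambda u,v:[190+(u+.5)/4.5-.5,160+(v+.5)/4.5-.5]
g=lambda u,v:[390+(u-405+.5)/4.5-.5,145+(v+.5)/4.5-.5]
np.set_printoptions(precision=4,suppress=True)
print("knob",back("top",f(79,156),.118)); print("bush",back("top",f(177,161),.061)); print("pull",back("top",f(222,291),.058))
e=back("top",[f(78,248),f(320,178)],.060);print("bridge front",e, np.degrees(np.arctan2(*(e[0]-e[1])[[1,0]]))-90)
e=back("top",[f(133,399),f(371,322)],.024);print("rail front",e,np.degrees(np.arctan2(*(e[0]-e[1])[[1,0]]))-90)
T=back("top",[g(485,50),g(706,72),g(686,346),g(465,322)],.022);print(T,T.mean(0),np.linalg.norm(np.roll(T,1,0)-T,axis=1))
for a,b in((0,3),(1,2)):print(np.degrees(np.arctan2(*(T[a]-T[b])[[1,0]])))
print("discs",back("top",[g(538,110),g(639,121)],.021))
```

```text
knob [[0.5217 0.4002 0.118 ]]
bush [[0.5275 0.3698 0.061 ]]
pull [[0.4638 0.3476 0.058 ]]
bridge front [[0.4859 0.4178 0.06  ]
 [0.5177 0.2999 0.06  ]] 15.074504804153577
rail front [[0.4137 0.3996 0.024 ]
 [0.4497 0.2804 0.024 ]] 16.815588932770694
[[ 0.6167 -0.0311  0.022 ]
 [ 0.6025 -0.1421  0.022 ]
 [ 0.4634 -0.1232  0.022 ]
 [ 0.4777 -0.0145  0.022 ]] [ 0.5401 -0.0777  0.022 ] [0.1401 0.1119 0.1403 0.1096]
-6.806939113641903
-7.760567728253255
discs [[ 0.585  -0.0566  0.021 ]
 [ 0.5781 -0.1071  0.021 ]]
```

Request:
{"op": "send_rows", "data": {"series": [{"travel": [41.5, 11.4, 5.0], "yaw": 0, "fingers": 0}, {"travel": [41.5, 11.4, 5.0], "yaw": 0, "fingers": 0}, {"travel": [41.5, 11.4, 5.0], "yaw": 0, "fingers": 0}, {"travel": [41.5, 11.4, 5.0], "yaw": 0, "fingers": 0}, {"travel": [41.5, 11.4, 5.0], "yaw": 0, "fingers": 0}, {"travel": [41.5, 11.4, 5.0], "yaw": 0, "fingers": 0}, {"travel": [41.5, 11.4, 5.0], "yaw": 0, "fingers": 0}, {"travel": [41.5, 11.4, 5.0], "yaw": 0, "fingers": 0}, {"travel": [41.5, 11.4, 5.0], "yaw": 0, "fingers": 0}, {"travel": [41.5, 11.4, 5.0], "yaw": 0, "fingers": 0}], "force": 20}}

```text
time_s: 1.35
position: [0.5211, 0.4017, 0.2035]
eef_rot: [-3.141, 0.0, -0.232]
contact_force: [0.5, -0.4, 0.4]
gripper_width: 0.0855
gripper_force: 0.0
```

Run:
```python
from plant import r
import cv2,numpy as np
o=r.get_obs();print({k:o[k] for k in("time_s","position","eef_rot","joints","contact_force","wrist_torque")})
c=r.camera("wrist");cv2.imwrite("pics/w1.png",c["pixels"][:,:,::-1]);print(c["intrinsics"],c["hand_eye"])
np.savez("w1.npz",K=c["intrinsics"],H=c["hand_eye"],p=o["position"],e=o["eef_rot"])
```

```text
{'time_s': 1.35, 'position': array([0.52114307, 0.40172377, 0.20350187]), 'eef_rot': array([-3.14140035e+00,  3.99007797e-05, -2.32213579e-01]), 'joints': array([ 9.01969899e-01,  4.75404203e-01,  2.49621221e-02, -1.30503875e-04,
       -1.12019686e+00,  4.36669671e-01]), 'contact_force': array([ 0.45906429, -0.36288695,  0.36692435]), 'wrist_torque': array([ 0.09520159, -0.01729739,  0.00413344])}
[[309.70691629   0.         321.29896674]
 [  0.         309.70691629 201.95909931]
 [  0.           0.           1.        ]] [[ 1.20726286e-03 -9.47560569e-01 -3.19573952e-01  8.10820476e-02]
 [ 9.99999266e-01  1.17537630e-03  2.92645081e-04 -1.10501074e-03]
 [ 9.83207092e-05 -3.19574071e-01  9.47561293e-01 -1.20715357e-01]
 [ 0.00000000e+00  0.00000000e+00  0.00000000e+00  1.00000000e+00]]
```

View pics/w1.png

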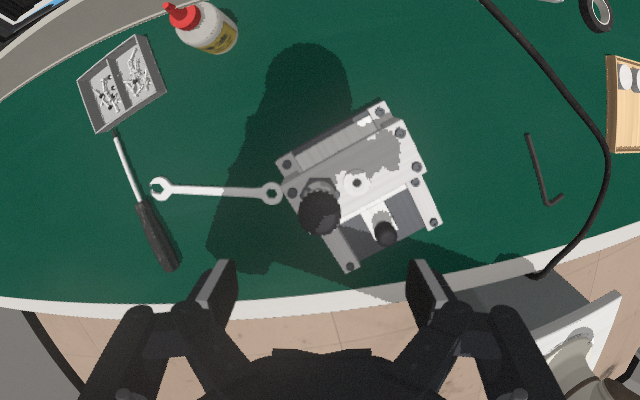

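```bash
cat >> h.py <<'E'
def wload(n):
    d=np.load(n+".npz");H=d["H"];T=np.eye(4);T[:3,:3]=Ro.from_euler("xyz",d["e"]).as_matrix();T[:3,3]=d["p"]
    return d["K"],T@H
def wproj(n,P):
    K,M=wload(n);q=(np.atleast_2d(P)-M[:3,3])@M[:3,:3]
    th=np.arctan2(np.hypot(q[:,0],q[:,1]),q[:,2]);ph=np.arctan2(q[:,1],q[:,0])
    return K[:2,2]+K[0,0]*th[:,None]*np.c_[np.cos(ph),np.sin(ph)]
def wback(n,uv,z):
    K,M=wload(n);d=(np.atleast_2d(uv)-K[:2,2])/K[0,0];th=np.hypot(*d.T);s=np.sinc(th/np.pi)
    v=np.c_[d*s[:,None],np.cos(th)]@M[:3,:3].T
    return M[:3,3]+v*((z-M[2,3])/v[:,2])[:,None]
def cyl(x,y,z0,z1,rad):
    a=np.linspace(0,2*np.pi,60);return np.vstack([np.c_[x+rad*np.cos(a),y+rad*np.sin(a),0*a+z] for z in(z0,z1)])
E
python3 - <<'E'
from h import *
from scipy.optimize import least_squares
np.set_printoptions(precision=4,suppress=True)
g=cv2.imread("pics/w1.png").max(2)
for name,s,z0,z1,rad in(("knob",(320,212),.096,.118,.016),("pull",(386,234),.034,.058,.011)):
  for th in(45,60,75):
    n,l,st,_=cv2.connectedComponentsWithStats((g<th).astype(np.uint8));k=l[s[1],s[0]];b=st[k]
    if k==0: print(name,"bg");continue
    obs=np.array([b[0]-.5,b[1]-.5,b[0]+b[2]-.5,b[1]+b[3]-.5])
    def f(q):
        p=wproj("w1",cyl(*q,z0,z1,rad));return np.r_[p.min(0),p.max(0)]-obs
    s0=least_squares(f,wback("w1",s,z1)[0,:2]);print(name,th,b[:4],s0.x,s0.fun)
print("bush",wback("w1",[356.5,183],.061))
E
```

```text
knob bg
knob 60 [ 22 191 554 209] [0.4667 0.4399] [ 250.6021   67.6801 -263.0285  -95.2972]
knob 75 [ 21 190 578 210] [0.4645 0.4249] [ 270.1042   67.4849 -267.8516  -96.2637]
pull bg
pull bg
pull bg
bush [[0.524  0.3702 0.061 ]]
```

Run:
```python
from h import *
i=cv2.imread("pics/w1.png");x0,y0,S=270,150,5
a=cv2.resize(i[y0:y0+110,x0:x0+150],None,fx=S,fy=S,interpolation=cv2.INTER_CUBIC)
a=cv2.convertScaleAbs(a,alpha=1.5,beta=20)
for q,c in(((.5217,.4002,.096,.118,.016),(0,0,255)),((.4638,.3476,.034,.058,.011),(0,255,255))):
    for p in np.split((wproj("w1",cyl(*q))-[x0,y0]+.5)*S-.5,2): cv2.polylines(a,[p.astype(int)],True,c,1)
cv2.imwrite("pics/w1c.png",a)
```

```text
(no output)
```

View pics/w1c.png

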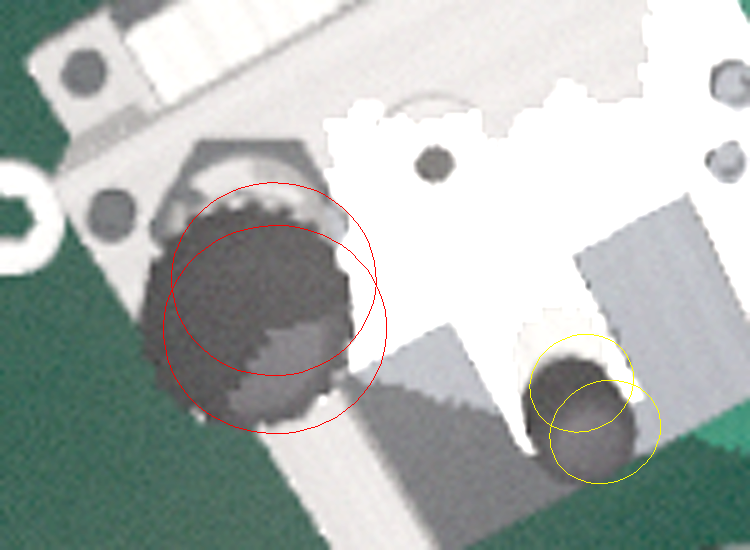

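Request:
{"op": "send_rows", "data": {"series": [{"travel": [0, -0.2, 5.0], "yaw": 0, "fingers": 0}, {"travel": [0, -0.2, 5.0], "yaw": 0, "fingers": 0}, {"travel": [0, -0.2, 5.0], "yaw": 0, "fingers": 0}, {"travel": [0, -0.2, 5.0], "yaw": 0, "fingers": 0}]}}

```text
time_s: 1.9
position: [0.5231, 0.4039, 0.1556]
eef_rot: [-3.138, -0.002, -0.233]
contact_force: [-0.4, -0.5, -0.2]
gripper_width: 0.0852
gripper_force: 0.0
```

Run:
```python
from plant import r
from h import *
o=r.get_obs();print({k:o[k] for k in("time_s","position","contact_force","wrist_torque")})
c=r.camera("wrist");i=c["pixels"][:,:,::-1];cv2.imwrite("pics/w2.png",i)
np.savez("w2.npz",K=c["intrinsics"],H=c["hand_eye"],p=o["position"],e=o["eef_rot"])
x0,y0,S=190,130,3.2
a=cv2.resize(i[y0:y0+170,x0:x0+250],None,fx=S,fy=S,interpolation=cv2.INTER_CUBIC)
a=cv2.convertScaleAbs(a,alpha=1.7,beta=30)
for q,col in(((*o["position"][:2],.096,.118,.016),(0,0,255)),):
    for p in np.split((wproj("w2",cyl(*q))-[x0,y0]+.5)*S-.5,2): cv2.polylines(a,[p.astype(int)],True,col,1)
cv2.imwrite("pics/w2c.png",a)
```

```text
{'time_s': 1.9, 'position': array([0.52311951, 0.4039214 , 0.15562222]), 'contact_force': array([-0.35621384, -0.45969046, -0.21713447]), 'wrist_torque': array([0.00488664, 0.04740227, 0.03375546])}
```

View pics/w2c.png

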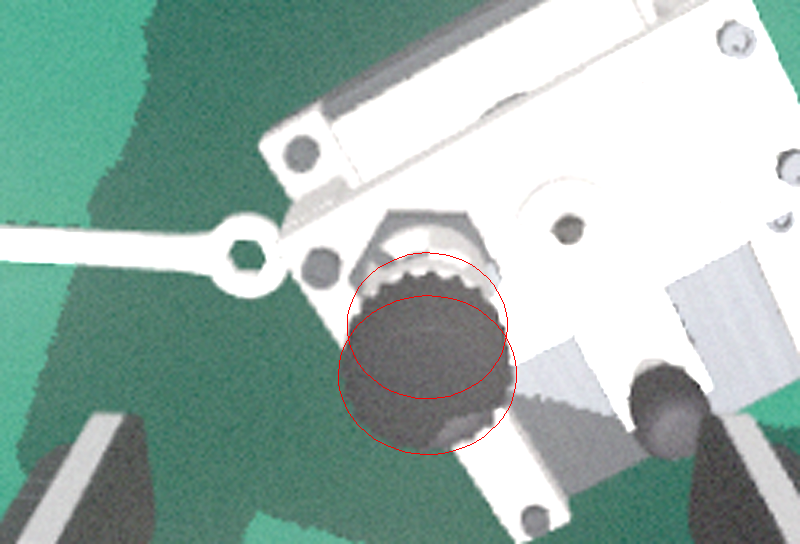

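Request:
{"op": "send_rows", "data": {"series": [{"travel": [0, 0, 2.0], "yaw": 0, "fingers": 0}, {"travel": [0, 0, 4.0], "yaw": 0, "fingers": 0}, {"travel": [0, 0, 4.0], "yaw": 0, "fingers": 0.3}, {"travel": [0, 0, 4.0], "yaw": 0, "fingers": 0.45}, {"travel": [0, 0, 4.0], "yaw": 0, "fingers": 0.45}, {"travel": [0, 0, 4.0], "yaw": 0, "fingers": 0.45}], "force": 20}}

```text
time_s: 2.7
position: [0.5228, 0.4032, 0.1142]
eef_rot: [-3.14, -0.001, -0.234]
contact_force: [-0.1, 1.0, -0.3]
gripper_width: 0.0469
gripper_force: 0.0
```

Request:
{"op": "send_rows", "data": {"series": [{"travel": [0, 0, 0], "yaw": 0, "fingers": 0.54}, {"travel": [0, 0, 0], "yaw": 0, "fingers": 0.58}, {"travel": [0, 0, 0], "yaw": 0, "fingers": 0.605}, {"travel": [0, 0, 0], "yaw": 0, "fingers": 0.605}]}}

```text
time_s: 3.2
position: [0.5225, 0.4029, 0.1133]
eef_rot: [3.142, 0.0, -0.234]
contact_force: [0.4, -0.7, 0.6]
gripper_width: 0.0338
gripper_force: 0.0
```

```bash
cat > s.py <<'E'
from plant import r
import numpy as np
np.set_printoptions(precision=4,suppress=True)
o=r.get_obs();y=o["eef_rot"][2];f=o["contact_force"];c,s=np.cos(y),np.sin(y)
print(o["time_s"],"pos",o["position"],"yawdeg",np.degrees(y).round(2),"F tool",np.array([c*f[0]+s*f[1],s*f[0]-c*f[1],-f[2]]),"M world",o["wrist_torque"],"w",round(o["gripper_width"],4),"gf",o["gripper_force"],"j6",o["joints"][5])
E
python3 s.py
```

```text
3.2 pos [0.5225 0.4029 0.1133] yawdeg -13.39 F tool [ 0.5998  0.6056 -0.571 ] M world [ 0.0513 -0.0163  0.0243] w 0.0338 gf 0.0 j6 0.4355687765245964
```

Request:
{"op": "send_rows", "data": {"series": [{"travel": [0, 0, 0], "yaw": 0, "fingers": 0.65}, {"travel": [0, 0, 0], "yaw": 0, "fingers": 0.7}, {"travel": [0, 0, 0], "yaw": 0, "fingers": 0.7}], "force": 25}}

```text
time_s: 3.58
position: [0.5226, 0.4031, 0.1134]
eef_rot: [-3.141, -0.0, -0.234]
contact_force: [-0.3, 1.5, -0.5]
gripper_width: 0.0312
gripper_force: 24.9
```

```bash
python3 s.py
```

```text
3.575 pos [0.5226 0.4031 0.1134] yawdeg -13.39 F tool [-0.6753 -1.4252  0.4758] M world [0.3125 0.0388 0.004 ] w 0.0312 gf 24.874345064163208 j6 0.4355680843877324
```

Request:
{"op": "send_rows", "data": {"series": [{"travel": [0, 0, -0.3], "yaw": 0, "fingers": 0.7}, {"travel": [0, 0, -0.6], "yaw": 0, "fingers": 0.7}, {"travel": [0, 0, -0.9], "yaw": 0, "fingers": 0.7}, {"travel": [0, 0, -1.1], "yaw": 0, "fingers": 0.7}, {"travel": [0, 0, -1.3], "yaw": 0, "fingers": 0.7}, {"travel": [0, 0, -1.3], "yaw": 0, "fingers": 0.7}, {"travel": [0, 0, -1.3], "yaw": 0, "fingers": 0.7}]}}

```text
time_s: 4.45
position: [0.5225, 0.4031, 0.1239]
eef_rot: [3.142, 0.001, -0.235]
contact_force: [4.2, 3.2, -12.0]
gripper_width: 0.0308
gripper_force: 25.9
```

```bash
python3 s.py
```

```text
4.45 pos [0.5225 0.4031 0.1239] yawdeg -13.44 F tool [ 3.3558 -4.1231 12.0053] M world [ 1.0994 -1.3616  0.0169] w 0.0308 gf 25.90271383523941 j6 0.43553098014874325
```

Request:
{"op": "send_rows", "data": {"series": [{"travel": [0, 0, -0.15], "yaw": 0, "fingers": 0.7}, {"travel": [0, 0, -0.25], "yaw": 0, "fingers": 0.7}, {"travel": [0, 0, -0.25], "yaw": 0, "fingers": 0.7}]}}

```text
time_s: 4.82
position: [0.5226, 0.4031, 0.1261]
eef_rot: [3.141, 0.001, -0.235]
contact_force: [4.5, 4.5, -12.8]
gripper_width: 0.0307
gripper_force: 25.9
```

```bash
python3 s.py
```

```text
4.825 pos [0.5226 0.4031 0.1261] yawdeg -13.45 F tool [ 3.3465 -5.376  12.8054] M world [ 1.1624 -1.4927 -0.0221] w 0.0307 gf 25.94836413860321 j6 0.43554965852134175
```

Request:
{"op": "send_rows", "data": {"series": [{"travel": [0, 0, -0.05], "yaw": 5, "fingers": 0.7}, {"travel": [0, 0, -0.05], "yaw": 10, "fingers": 0.7}, {"travel": [0, 0, -0.05], "yaw": 15, "fingers": 0.7}, {"travel": [0, 0, -0.05], "yaw": 20, "fingers": 0.7}, {"travel": [0, 0, -0.05], "yaw": 20, "fingers": 0.7}]}}

```text
time_s: 5.45
position: [0.5224, 0.403, 0.1264]
eef_rot: [3.141, 0.001, -0.584]
contact_force: [5.5, 4.4, -11.9]
gripper_width: 0.0314
gripper_force: 25.9
```

```bash
python3 s.py
```

```text
5.45 pos [0.5224 0.403  0.1264] yawdeg -33.48 F tool [ 2.1221 -6.6755 11.9162] M world [ 1.1252 -1.532   0.0221] w 0.0314 gf 25.918530821800232 j6 0.08594400850331015
```

Request:
{"op": "send_rows", "data": {"series": [{"travel": [0, 0, 0], "yaw": 5, "fingers": 0.7}, {"travel": [0, 0, 0], "yaw": 10, "fingers": 0.7}, {"travel": [0, 0, 0], "yaw": 15, "fingers": 0.7}, {"travel": [0, 0, 0], "yaw": 17, "fingers": 0.7}, {"travel": [0, 0, 0], "yaw": 17, "fingers": 0.7}]}}

```text
time_s: 6.08
position: [0.5224, 0.4029, 0.1264]
eef_rot: [3.14, 0.001, -0.881]
contact_force: [4.4, 4.6, -13.4]
gripper_width: 0.0311
gripper_force: 25.9
```

```bash
python3 s.py
```

```text
6.075 pos [0.5224 0.4029 0.1264] yawdeg -50.46 F tool [-0.786  -6.3097 13.388 ] M world [ 1.1229 -1.5391 -0.0135] w 0.0311 gf 25.890169143676758 j6 -0.21048052913245605
```

Request:
{"op": "send_rows", "data": {"series": [{"travel": [0, 0, 0], "yaw": 1, "fingers": 0.7}, {"travel": [0, 0, 0], "yaw": 2, "fingers": 0.7}, {"travel": [0, 0, 0], "yaw": 3, "fingers": 0.7}, {"travel": [0, 0, 0], "yaw": 3, "fingers": 0.7}], "force": 20}}

```text
time_s: 6.58
position: [0.5224, 0.4029, 0.1264]
eef_rot: [3.14, 0.001, -0.933]
contact_force: [5.1, 4.5, -13.0]
gripper_width: 0.0312
gripper_force: 25.9
```

```bash
python3 s.py
```

```text
6.575 pos [0.5224 0.4029 0.1264] yawdeg -53.46 F tool [-0.583  -6.7829 13.0352] M world [ 1.1101 -1.4    -0.0534] w 0.0312 gf 25.88827282190323 j6 -0.26270567101577874
```

Request:
{"op": "send_rows", "data": {"series": [{"travel": [0, 0, 0], "yaw": 1, "fingers": 0.7}, {"travel": [0, 0, 0], "yaw": 2, "fingers": 0.7}, {"travel": [0, 0, 0], "yaw": 3, "fingers": 0.7}, {"travel": [0, 0, 0], "yaw": 3, "fingers": 0.7}]}}

```text
time_s: 7.08
position: [0.5224, 0.4029, 0.1264]
eef_rot: [3.14, 0.001, -0.985]
contact_force: [5.0, 3.4, -13.2]
gripper_width: 0.0311
gripper_force: 25.9
```

```bash
python3 s.py
```

```text
7.075 pos [0.5224 0.4029 0.1264] yawdeg -56.46 F tool [-0.0626 -6.0859 13.186 ] M world [ 1.1096 -1.5569 -0.0488] w 0.0311 gf 25.886188745498657 j6 -0.3150754423446977
```

Request:
{"op": "send_rows", "data": {"series": [{"travel": [0, 0, 0], "yaw": 1.5, "fingers": 0.7}, {"travel": [0, 0, 0], "yaw": 3, "fingers": 0.7}, {"travel": [0, 0, 0], "yaw": 4, "fingers": 0.7}, {"travel": [0, 0, 0], "yaw": 4, "fingers": 0.7}]}}

```text
time_s: 7.58
position: [0.5224, 0.4029, 0.1264]
eef_rot: [3.14, 0.0, -1.055]
contact_force: [5.0, 3.5, -11.6]
gripper_width: 0.0314
gripper_force: 25.9
```

```bash
python3 s.py
```

```text
7.575 pos [0.5224 0.4029 0.1264] yawdeg -60.46 F tool [-0.5965 -6.0568 11.6043] M world [ 1.0662 -1.4487  0.0133] w 0.0314 gf 25.881774723529816 j6 -0.38489839800278236
```

Turned 47°, still free.

Request:
{"op": "send_rows", "data": {"series": [{"travel": [0, 0, 0], "yaw": 1.5, "fingers": 0.7}, {"travel": [0, 0, 0], "yaw": 3, "fingers": 0.7}, {"travel": [0, 0, 0], "yaw": 4, "fingers": 0.7}, {"travel": [0, 0, 0], "yaw": 4, "fingers": 0.7}]}}

```text
time_s: 8.07
position: [0.5223, 0.4029, 0.1264]
eef_rot: [3.14, 0.0, -1.125]
contact_force: [4.2, 3.8, -12.8]
gripper_width: 0.0308
gripper_force: 25.9
```

```bash
python3 s.py
```

```text
8.075 pos [0.5223 0.4029 0.1264] yawdeg -64.45 F tool [-1.6224 -5.4396 12.8035] M world [ 1.     -1.3962 -0.0533] w 0.0308 gf 25.877383947372437 j6 -0.4546969088336315
```

Request:
{"op": "send_rows", "data": {"series": [{"travel": [0, 0, 0], "yaw": 1.5, "fingers": 0.7}, {"travel": [0, 0, 0], "yaw": 3, "fingers": 0.7}, {"travel": [0, 0, 0], "yaw": 4, "fingers": 0.7}, {"travel": [0, 0, 0], "yaw": 4, "fingers": 0.7}]}}

```text
time_s: 8.57
position: [0.5223, 0.4029, 0.1264]
eef_rot: [3.14, 0.0, -1.195]
contact_force: [3.9, 4.0, -13.1]
gripper_width: 0.0313
gripper_force: 25.9
```

```bash
python3 s.py
```

```text
8.575 pos [0.5223 0.4029 0.1264] yawdeg -68.45 F tool [-2.2834 -5.1008 13.0752] M world [ 1.038  -1.4711 -0.0007] w 0.0313 gf 25.875366032123566 j6 -0.5245348316727464
```

Request:
{"op": "send_rows", "data": {"series": [{"travel": [0, 0, 0], "yaw": 1.5, "fingers": 0.7}, {"travel": [0, 0, 0], "yaw": 3, "fingers": 0.7}, {"travel": [0, 0, 0], "yaw": 4, "fingers": 0.7}, {"travel": [0, 0, 0], "yaw": 4, "fingers": 0.7}]}}

```text
time_s: 9.07
position: [0.5223, 0.4029, 0.1264]
eef_rot: [3.14, -0.0, -1.265]
contact_force: [4.4, 4.3, -13.6]
gripper_width: 0.031
gripper_force: 25.9
```

```bash
python3 s.py
```

```text
9.075 pos [0.5223 0.4029 0.1264] yawdeg -72.45 F tool [-2.7823 -5.4501 13.641 ] M world [ 1.1391 -1.4316 -0.0438] w 0.031 gf 25.873837172985077 j6 -0.5943182654145152
```

Turned 59°, still free.

Request:
{"op": "send_rows", "data": {"series": [{"travel": [0, 0, 0], "yaw": 1.5, "fingers": 0.7}, {"travel": [0, 0, 0], "yaw": 3, "fingers": 0.7}, {"travel": [0, 0, 0], "yaw": 4, "fingers": 0.7}, {"travel": [0, 0, 0], "yaw": 4, "fingers": 0.7}]}}

```text
time_s: 9.57
position: [0.5223, 0.4029, 0.1264]
eef_rot: [3.14, -0.0, -1.334]
contact_force: [4.7, 3.6, -12.8]
gripper_width: 0.031
gripper_force: 25.9
```

```bash
python3 s.py
```

```text
9.575 pos [0.5223 0.4029 0.1264] yawdeg -76.45 F tool [-2.4388 -5.409  12.7858] M world [ 1.0244 -1.4116  0.003 ] w 0.031 gf 25.873398184776306 j6 -0.6641465984411677
```

Request:
{"op": "send_rows", "data": {"series": [{"travel": [0, 0, 0], "yaw": 1.5, "fingers": 0.7}, {"travel": [0, 0, 0], "yaw": 3, "fingers": 0.7}, {"travel": [0, 0, 0], "yaw": 4, "fingers": 0.7}, {"travel": [0, 0, 0], "yaw": 4, "fingers": 0.7}]}}

```text
time_s: 10.07
position: [0.5223, 0.4028, 0.1264]
eef_rot: [3.14, -0.0, -1.404]
contact_force: [4.8, 3.6, -12.8]
gripper_width: 0.031
gripper_force: 25.9
```

```bash
python3 s.py
```

```text
10.075 pos [0.5223 0.4028 0.1264] yawdeg -80.45 F tool [-2.7546 -5.2844 12.767 ] M world [ 1.0737 -1.3838 -0.0353] w 0.031 gf 25.87300032377243 j6 -0.7339315902126696
```

Request:
{"op": "send_rows", "data": {"series": [{"travel": [0, 0, 0], "yaw": 1.5, "fingers": 0.7}, {"travel": [0, 0, 0], "yaw": 3, "fingers": 0.7}, {"travel": [0, 0, 0], "yaw": 4, "fingers": 0.7}, {"travel": [0, 0, 0], "yaw": 4, "fingers": 0.7}]}}

```text
time_s: 10.58
position: [0.5222, 0.4028, 0.1264]
eef_rot: [3.14, -0.0, -1.474]
contact_force: [4.3, 4.4, -13.3]
gripper_width: 0.0311
gripper_force: 25.9
```

```bash
python3 s.py
```

```text
10.575 pos [0.5222 0.4028 0.1264] yawdeg -84.46 F tool [-3.9869 -4.6946 13.3435] M world [ 1.024  -1.3536 -0.0345] w 0.0311 gf 25.870816111564636 j6 -0.8037676453953372
```

Request:
{"op": "send_rows", "data": {"series": [{"travel": [0, 0, 0], "yaw": 1.5, "fingers": 0.7}, {"travel": [0, 0, 0], "yaw": 3, "fingers": 0.7}, {"travel": [0, 0, 0], "yaw": 4, "fingers": 0.7}, {"travel": [0, 0, 0], "yaw": 4, "fingers": 0.7}]}}

```text
time_s: 11.08
position: [0.5222, 0.4028, 0.1264]
eef_rot: [3.14, -0.001, -1.544]
contact_force: [4.5, 4.0, -12.8]
gripper_width: 0.0312
gripper_force: 25.9
```

```bash
python3 s.py
```

```text
11.075 pos [0.5222 0.4028 0.1264] yawdeg -88.45 F tool [-3.8505 -4.6266 12.7776] M world [ 1.047  -1.3418 -0.0228] w 0.0312 gf 25.870118737220764 j6 -0.8735750571395445
```

Request:
{"op": "send_rows", "data": {"series": [{"travel": [0, 0, 0], "yaw": 1.5, "fingers": 0.7}, {"travel": [0, 0, 0], "yaw": 3, "fingers": 0.7}, {"travel": [0, 0, 0], "yaw": 4, "fingers": 0.7}, {"travel": [0, 0, 0], "yaw": 4, "fingers": 0.7}]}}

```text
time_s: 11.58
position: [0.5222, 0.4028, 0.1264]
eef_rot: [3.14, -0.001, -1.614]
contact_force: [4.2, 4.2, -12.7]
gripper_width: 0.0309
gripper_force: 25.9
```

```bash
python3 s.py
```

```text
11.575 pos [0.5222 0.4028 0.1264] yawdeg -92.45 F tool [-4.4067 -4.0021 12.6594] M world [ 1.0813 -1.3736  0.0021] w 0.0309 gf 25.86871773004532 j6 -0.9434034933448882
```

Request:
{"op": "send_rows", "data": {"series": [{"travel": [0, 0, 0], "yaw": 1, "fingers": 0.7}, {"travel": [0, 0, 0], "yaw": 2, "fingers": 0.7}, {"travel": [0, 0, 0], "yaw": 3, "fingers": 0.7}, {"travel": [0, 0, 0], "yaw": 3, "fingers": 0.7}]}}

```text
time_s: 12.08
position: [0.5222, 0.4028, 0.1264]
eef_rot: [3.14, -0.001, -1.666]
contact_force: [5.1, 2.7, -13.2]
gripper_width: 0.0309
gripper_force: 25.9
```

```bash
python3 s.py
```

```text
12.075 pos [0.5222 0.4028 0.1264] yawdeg -95.45 F tool [-3.2157 -4.8566 13.1695] M world [ 1.0858 -1.2719 -0.0098] w 0.0309 gf 25.863645672798157 j6 -0.9957238397039169
```

Request:
{"op": "send_rows", "data": {"series": [{"travel": [0, 0, 0], "yaw": 1, "fingers": 0.7}, {"travel": [0, 0, 0], "yaw": 2, "fingers": 0.7}, {"travel": [0, 0, 0], "yaw": 3, "fingers": 0.7}, {"travel": [0, 0, 0], "yaw": 3, "fingers": 0.7}]}}

```text
time_s: 12.58
position: [0.5222, 0.4029, 0.1264]
eef_rot: [3.14, -0.001, -1.718]
contact_force: [4.2, 4.2, -13.3]
gripper_width: 0.0313
gripper_force: 25.9
```

```bash
python3 s.py
```

```text
12.575 pos [0.5222 0.4029 0.1264] yawdeg -98.44 F tool [-4.8157 -3.5647 13.2899] M world [ 1.0762 -1.3047  0.0072] w 0.0313 gf 25.85318773984909 j6 -1.0479494237861884
```

Request:
{"op": "send_rows", "data": {"series": [{"travel": [0, 0, 0], "yaw": 1, "fingers": 0.7}, {"travel": [0, 0, 0], "yaw": 2, "fingers": 0.7}, {"travel": [0, 0, 0], "yaw": 2, "fingers": 0.7}]}}

```text
time_s: 12.95
position: [0.5222, 0.4028, 0.1263]
eef_rot: [3.14, -0.001, -1.752]
contact_force: [3.5, 4.0, -13.4]
gripper_width: 0.0308
gripper_force: 25.9
```

```bash
python3 s.py
```

```text
12.95 pos [0.5222 0.4028 0.1263] yawdeg -100.41 F tool [-4.5607 -2.7215 13.4088] M world [ 1.0678 -1.3481  0.1072] w 0.0308 gf 25.860587060451508 j6 -1.08247830630142
```

Request:
{"op": "send_rows", "data": {"series": [{"travel": [0, 0, 0.15], "yaw": 0, "fingers": 0.7}, {"travel": [0, 0, 0.3], "yaw": 0, "fingers": 0.7}, {"travel": [0, 0, 0.4], "yaw": 0, "fingers": 0.7}, {"travel": [0, 0, 0.4], "yaw": 0, "fingers": 0.7}]}}

```text
time_s: 13.45
position: [0.5222, 0.4028, 0.1248]
eef_rot: [3.141, -0.0, -1.752]
contact_force: [2.7, 2.4, -10.9]
gripper_width: 0.031
gripper_force: 26.0
```

```bash
python3 s.py
```

```text
13.45 pos [0.5222 0.4028 0.1248] yawdeg -100.4 F tool [-2.8909 -2.2059 10.8945] M world [ 0.6069 -1.0444  0.2224] w 0.031 gf 26.0333114862442 j6 -1.082783828118847
```

Request:
{"op": "send_rows", "data": {"series": [{"travel": [0, 0, 0], "yaw": 0, "fingers": 0.7}, {"travel": [0, 0, 0], "yaw": 0, "fingers": 0.7}]}}

```text
time_s: 13.7
position: [0.5222, 0.4029, 0.1247]
eef_rot: [3.141, -0.0, -1.752]
contact_force: [1.0, 4.4, -11.1]
gripper_width: 0.031
gripper_force: 26.0
```

```bash
python3 s.py
```

```text
13.7 pos [0.5222 0.4029 0.1247] yawdeg -100.41 F tool [-4.5301 -0.2078 11.0804] M world [ 1.1331 -0.4005  0.1633] w 0.031 gf 25.9884175658226 j6 -1.0828570446257308
```

Request:
{"op": "send_rows", "data": {"series": [{"travel": [0, 0, 0.1], "yaw": 0, "fingers": 0.7}, {"travel": [0, 0, 0.2], "yaw": 0, "fingers": 0.7}, {"travel": [0, 0, 0.3], "yaw": 0, "fingers": 0.7}, {"travel": [0, 0, 0.3], "yaw": 0, "fingers": 0.7}]}}

```text
time_s: 14.2
position: [0.5223, 0.4028, 0.1223]
eef_rot: [3.141, -0.0, -1.752]
contact_force: [-2.2, 3.3, -6.8]
gripper_width: 0.0313
gripper_force: 26.4
```

```bash
python3 s.py
```

```text
14.2 pos [0.5223 0.4028 0.1223] yawdeg -100.4 F tool [-2.8434  2.7408  6.7659] M world [1.2337 0.818  0.1922] w 0.0313 gf 26.407994627952576 j6 -1.0828741896611298
```

Request:
{"op": "send_rows", "data": {"series": [{"travel": [0, 0, 0.1], "yaw": 0, "fingers": 0.7}, {"travel": [0, 0, 0.15], "yaw": 0, "fingers": 0.7}, {"travel": [0, 0, 0.15], "yaw": 0, "fingers": 0.7}]}}

```text
time_s: 14.58
position: [0.5223, 0.4029, 0.122]
eef_rot: [-3.142, -0.0, -1.752]
contact_force: [-4.5, 1.4, 0.3]
gripper_width: 0.0311
gripper_force: 27.0
```

```bash
python3 s.py
```

```text
14.575 pos [0.5223 0.4029 0.122 ] yawdeg -100.37 F tool [-0.5553  4.6974 -0.3182] M world [0.5618 1.2746 0.2016] w 0.0311 gf 27.00635701417923 j6 -1.0828401045115394
```

Request:
{"op": "send_rows", "data": {"series": [{"travel": [0, 0, 0], "yaw": -0.5, "fingers": 0.6}, {"travel": [0, 0, 0], "yaw": -0.5, "fingers": 0.45}, {"travel": [0, 0, 0], "yaw": -0.5, "fingers": 0.3}, {"travel": [0, 0, 0], "yaw": -0.5, "fingers": 0.3}, {"travel": [0, 0, -2.5], "yaw": 0, "fingers": 0.3}, {"travel": [0, 0, -5], "yaw": 0, "fingers": 0.3}, {"travel": [0, 0, -5], "yaw": 0, "fingers": 0.3}, {"travel": [0, 0, -5], "yaw": 0, "fingers": 0.3}]}}

```text
time_s: 15.58
position: [0.5221, 0.4025, 0.17]
eef_rot: [3.141, -0.001, -1.753]
contact_force: [-0.6, 0.5, -0.5]
gripper_width: 0.0596
gripper_force: 0.0
```

```bash
python3 s.py
python3 - <<'E'
from plant import r
from h import *
o=r.get_obs()
c=r.camera("wrist");i=c["pixels"][:,:,::-1];cv2.imwrite("pics/w3.png",i)
np.savez("w3.npz",K=c["intrinsics"],H=c["hand_eye"],p=o["position"],e=o["eef_rot"])
x0,y0,S=150,60,2.4
a=cv2.resize(i[y0:y0+250,x0:x0+330],None,fx=S,fy=S,interpolation=cv2.INTER_CUBIC)
a=cv2.convertScaleAbs(a,alpha=1.5,beta=25)
K=np.array([.5223,.4029])
for q,col in(((*K,.1045,.1265,.016),(0,0,255)),((*K,.096,.118,.016),(255,0,0)),((.4645,.3500,.034,.058,.011),(0,255,255))):
    for p in np.split((wproj("w3",cyl(*q))-[x0,y0]+.5)*S-.5,2): cv2.polylines(a,[p.astype(int)],True,col,1)
cv2.imwrite("pics/w3c.png",a)
E
```

```text
15.575 pos [0.5221 0.4025 0.17  ] yawdeg -100.41 F tool [-0.4199  0.6947  0.5182] M world [-0.0355 -0.0041  0.0324] w 0.0596 gf 0.0 j6 -1.0828819224560406
```

View pics/w3c.png

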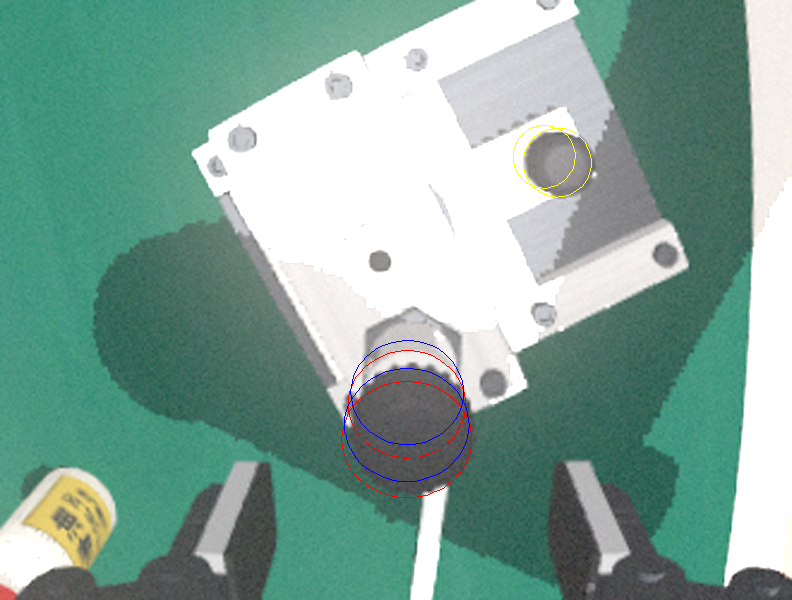

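Request:
{"op": "send_rows", "data": {"series": [{"travel": [3, 2.3, 0], "yaw": 10, "fingers": 0.3}, {"travel": [6.2, 4.7, 0], "yaw": 20, "fingers": 0.3}, {"travel": [6.2, 4.7, 0], "yaw": 30, "fingers": 0.3}, {"travel": [6.2, 4.7, 1], "yaw": 40, "fingers": 0.3}, {"travel": [6.2, 4.7, 3], "yaw": 50, "fingers": 0.4}, {"travel": [6.2, 4.7, 5], "yaw": 60, "fingers": 0.4}, {"travel": [6.2, 4.7, 6], "yaw": 63.1, "fingers": 0.4}, {"travel": [6.2, 4.7, 6], "yaw": 63.1, "fingers": 0.4}, {"travel": [6.2, 4.7, 6], "yaw": 63.1, "fingers": 0.4}]}}

```text
time_s: 16.75
position: [0.4652, 0.3504, 0.1108]
eef_rot: [-3.141, -0.0, -2.853]
contact_force: [0.2, -0.0, 0.7]
gripper_width: 0.0514
gripper_force: 0.0
```

```bash
python3 s.py
python3 - <<'E'
from plant import r
from h import *
o=r.get_obs()
c=r.camera("wrist");i=c["pixels"][:,:,::-1];cv2.imwrite("pics/w4.png",i)
np.savez("w4.npz",K=c["intrinsics"],H=c["hand_eye"],p=o["position"],e=o["eef_rot"])
x0,y0,S=130,120,2
a=cv2.resize(i[y0:y0+280,x0:x0+380],None,fx=S,fy=S,interpolation=cv2.INTER_CUBIC)
a=cv2.convertScaleAbs(a,alpha=1.5,beta=25)
for q,col in(((.4645,.3500,.034,.058,.011),(0,255,255)),):
    for p in np.split((wproj("w4",cyl(*q))-[x0,y0]+.5)*S-.5,2): cv2.polylines(a,[p.astype(int)],True,col,1)
cv2.imwrite("pics/w4c.png",a)
E
```

```text
16.75 pos [0.4652 0.3504 0.1108] yawdeg -163.44 F tool [-0.2261 -0.0891 -0.6687] M world [-0.0576 -0.0029 -0.026 ] w 0.0514 gf 0.0 j6 -2.2055169182236263
```

View pics/w4c.png

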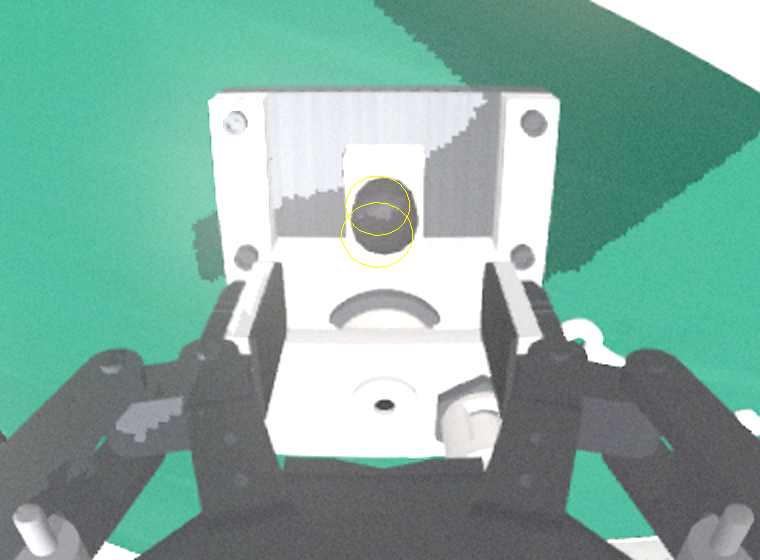

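Request:
{"op": "send_rows", "data": {"series": [{"travel": [0, 0.05, 2.5], "yaw": 0, "fingers": 0.4}, {"travel": [0, 0.05, 5.2], "yaw": 0, "fingers": 0.4}, {"travel": [0, 0.05, 5.2], "yaw": 0, "fingers": 0.55}, {"travel": [0, 0.05, 5.2], "yaw": 0, "fingers": 0.68}, {"travel": [0, 0.05, 5.2], "yaw": 0, "fingers": 0.8}, {"travel": [0, 0.05, 5.2], "yaw": 0, "fingers": 0.8}, {"travel": [0, 0.05, 5.2], "yaw": 0, "fingers": 0.8}], "force": 25}}

```text
time_s: 17.68
position: [0.4657, 0.351, 0.0603]
eef_rot: [3.141, 0.002, -2.853]
contact_force: [2.4, -2.9, 6.3]
gripper_width: 0.021
gripper_force: 25.8
```

```bash
python3 s.py; python3 -c "
from h import *
print(wproj('w4',[[.4645,.35,.058],[.4652,.3504,.058],[.4652,.3504,.1]]))"
```

```text
17.675 pos [0.4657 0.351  0.0603] yawdeg -163.47 F tool [-1.4455 -3.4155 -6.2985] M world [-1.0159 -0.3748  0.0236] w 0.021 gf 25.834467709064484 j6 -2.2069738085561355
[[318.37969673 237.65136177]
 [318.6802139  238.79887364]
 [318.07189897 274.76504609]]
```

Request:
{"op": "send_rows", "data": {"series": [{"travel": [0.5, 0, -0.1], "yaw": 0, "fingers": 0.8}, {"travel": [1.5, 0, -0.1], "yaw": 0, "fingers": 0.8}, {"travel": [2.5, 0, -0.1], "yaw": 0, "fingers": 0.8}, {"travel": [3.5, 0, -0.1], "yaw": 0, "fingers": 0.8}, {"travel": [4.5, 0, -0.1], "yaw": 0, "fingers": 0.8}, {"travel": [5.5, 0, -0.1], "yaw": 0, "fingers": 0.8}, {"travel": [6.3, 0, -0.1], "yaw": 0, "fingers": 0.8}, {"travel": [6.8, 0, -0.1], "yaw": 0, "fingers": 0.8}, {"travel": [7.1, 0, -0.1], "yaw": 0, "fingers": 0.8}, {"travel": [7.1, 0, -0.1], "yaw": 0, "fingers": 0.8}]}}

```text
time_s: 18.92
position: [0.3986, 0.331, 0.0604]
eef_rot: [3.141, 0.003, -2.853]
contact_force: [9.0, -4.1, -0.3]
gripper_width: 0.0208
gripper_force: 25.3
```

```bash
python3 s.py
```

```text
18.925 pos [0.3986 0.331  0.0604] yawdeg -163.44 F tool [-7.4756 -6.452   0.3093] M world [-1.1867 -2.6028  0.0323] w 0.0208 gf 25.32086670398712 j6 -2.291743489500654
```

Request:
{"op": "send_rows", "data": {"series": [{"travel": [0.2, 0, 0], "yaw": 0, "fingers": 0.8}, {"travel": [0.2, 0, 0], "yaw": 0, "fingers": 0.8}]}}

```text
time_s: 19.18
position: [0.3984, 0.331, 0.0604]
eef_rot: [3.14, 0.007, -2.852]
contact_force: [17.1, -5.7, -4.5]
gripper_width: 0.0213
gripper_force: 25.1
```

```bash
python3 s.py
```

```text
19.175 pos [0.3984 0.331  0.0604] yawdeg -163.42 F tool [-14.7901 -10.3684   4.5454] M world [-1.6146 -4.733   0.0504] w 0.0213 gf 25.056216716766357 j6 -2.294461112573758
```

Request:
{"op": "send_rows", "data": {"series": [{"travel": [-0.2, 0, 0], "yaw": 0, "fingers": 0.7}, {"travel": [-0.2, 0, 0], "yaw": 0, "fingers": 0.5}, {"travel": [-0.2, 0, 0], "yaw": 0, "fingers": 0.3}, {"travel": [-0.2, 0, -3], "yaw": 0, "fingers": 0.2}, {"travel": [-0.2, 0, -6], "yaw": 0, "fingers": 0.2}, {"travel": [-3, 0, -6], "yaw": 0, "fingers": 0.2}, {"travel": [-6, 0, -6], "yaw": 0, "fingers": 0.2}, {"travel": [-6, 0, -6], "yaw": 0, "fingers": 0.2}, {"travel": [-6, 0, -6], "yaw": 0, "fingers": 0.2}]}}

```text
time_s: 20.3
position: [0.4517, 0.3468, 0.1194]
eef_rot: [-3.141, -0.001, -2.854]
contact_force: [-0.3, -0.1, 0.4]
gripper_width: 0.0682
gripper_force: 0.0
```

```bash
python3 s.py
python3 - <<'E'
from plant import r
from h import *
o=r.get_obs()
c=r.camera("wrist");i=c["pixels"][:,:,::-1];cv2.imwrite("pics/w5.png",i)
np.savez("w5.npz",K=c["intrinsics"],H=c["hand_eye"],p=o["position"],e=o["eef_rot"])
x0,y0,S=130,120,2
a=cv2.resize(i[y0:y0+280,x0:x0+380],None,fx=S,fy=S,interpolation=cv2.INTER_CUBIC)
a=cv2.convertScaleAbs(a,alpha=1.0,beta=0)
for p in np.split((wproj("w5",cyl(*o["position"][:2],.024,.042,.019))-[x0,y0]+.5)*S-.5,2): cv2.polylines(a,[p.astype(int)],True,(0,0,255),1)
cv2.imwrite("pics/w5c.png",a)
E
```

```text
20.3 pos [0.4517 0.3468 0.1194] yawdeg -163.5 F tool [ 0.2815  0.0304 -0.3793] M world [0.0002 0.0219 0.0224] w 0.0682 gf 0.0 j6 -2.2213762002734323
```

View pics/w5c.png

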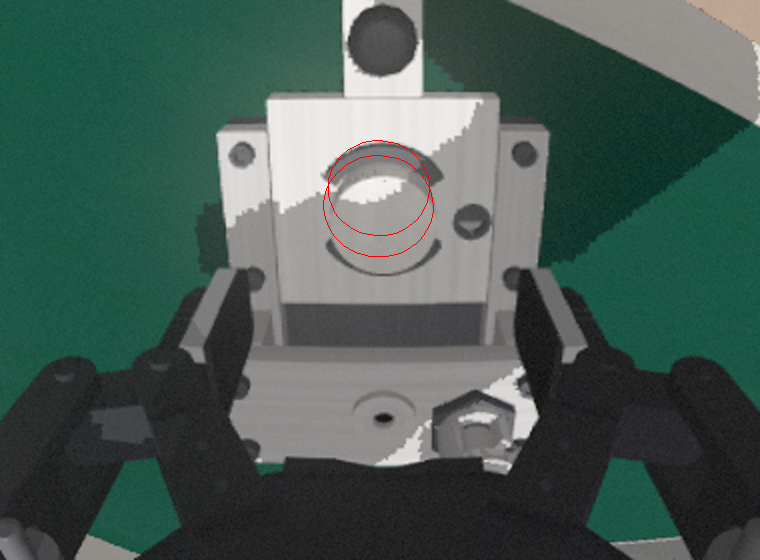

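Run:
```python
from h import *
np.set_printoptions(precision=4,suppress=True)
d=np.load("w5.npz");p=d["p"];y=d["e"][2]
f=lambda u,v:[130+(u+.5)/2-.5,120+(v+.5)/2-.5]
for n,uv,z in(("disc",(384,224),.042),("bush",(384,418),.061),("pull",(382,41),.052)):
    q=wback("w5",f(*uv),z)[0]-p;print(n,q+p,"tool",np.cos(y)*q[0]+np.sin(y)*q[1],np.sin(y)*q[0]-np.cos(y)*q[1])
```

```text
disc [0.457  0.3504 0.042 ] tool -0.006062600394995931 0.0019038106209678402
bush [0.5266 0.3711 0.061 ] tool -0.07876759293420345 0.0020116005078433287
pull [0.395  0.3312 0.052 ] tool 0.058781671748404596 0.0011733420864608393
```

Request:
{"op": "send_rows", "data": {"series": [{"travel": [-0.7, 0.05, 2], "yaw": 0, "fingers": 0.3}, {"travel": [-0.7, 0.05, 5], "yaw": 0, "fingers": 0.35}, {"travel": [-0.7, 0.05, 6.9], "yaw": 0, "fingers": 0.4}, {"travel": [-0.7, 0.05, 6.9], "yaw": 0, "fingers": 0.45}, {"travel": [-0.7, 0.05, 6.9], "yaw": 0, "fingers": 0.5}, {"travel": [-0.7, 0.05, 6.9], "yaw": 0, "fingers": 0.53}, {"travel": [-0.7, 0.05, 6.9], "yaw": 0, "fingers": 0.53}], "force": 30}}

```text
time_s: 21.22
position: [0.4593, 0.35, 0.0517]
eef_rot: [3.141, 0.001, -2.853]
contact_force: [0.5, 0.1, -0.6]
gripper_width: 0.0403
gripper_force: 0.0
```

```bash
python3 s.py
```

```text
21.225 pos [0.4593 0.35   0.0517] yawdeg -163.49 F tool [-0.5305 -0.0828  0.5998] M world [-0.0237  0.0135  0.0148] w 0.0403 gf 0.0 j6 -2.214242545650312
```

Request:
{"op": "send_rows", "data": {"series": [{"travel": [0, 0, 0.15], "yaw": 0, "fingers": 0.53}, {"travel": [0, 0, 0.15], "yaw": 0, "fingers": 0.58}, {"travel": [0, 0, 0.15], "yaw": 0, "fingers": 0.62}, {"travel": [0, 0, 0.15], "yaw": 0, "fingers": 0.62}]}}

```text
time_s: 21.72
position: [0.4592, 0.3498, 0.0497]
eef_rot: [3.141, 0.0, -2.853]
contact_force: [-0.8, -0.8, 5.0]
gripper_width: 0.0365
gripper_force: 29.9
```

```bash
python3 s.py
```

```text
21.725 pos [0.4592 0.3498 0.0497] yawdeg -163.48 F tool [ 0.9899 -0.5155 -5.0306] M world [-0.1115  0.2818  0.031 ] w 0.0365 gf 29.949532449245453 j6 -2.2142039453231503
```

Request:
{"op": "send_rows", "data": {"series": [{"travel": [0, 0, -0.5], "yaw": 0, "fingers": 0.62}, {"travel": [0, 0, -1.2], "yaw": 0, "fingers": 0.62}, {"travel": [0, 0, -2.5], "yaw": 0, "fingers": 0.62}, {"travel": [0, 0, -5], "yaw": 0, "fingers": 0.62}, {"travel": [0, 0, -8], "yaw": 0, "fingers": 0.62}, {"travel": [0, 0, -10], "yaw": 0, "fingers": 0.62}, {"travel": [0, 0, -10], "yaw": 0, "fingers": 0.62}]}}

```text
time_s: 22.6
position: [0.4598, 0.3505, 0.1517]
eef_rot: [3.139, 0.004, -2.853]
contact_force: [0.5, 0.3, -0.3]
gripper_width: 0.0367
gripper_force: 30.1
```

```bash
python3 s.py
python3 - <<'E'
from plant import r
import numpy as np
o=r.get_obs();y=o["eef_rot"][2];d=np.array([.5102,-.0742])-o["position"][:2]
print(np.cos(y)*d[0]+np.sin(y)*d[1],np.sin(y)*d[0]-np.cos(y)*d[1])
E
```

```text
22.6 pos [0.4598 0.3505 0.1517] yawdeg -163.49 F tool [-0.617   0.1767  0.2529] M world [-0.0359  0.0021  0.0441] w 0.0367 gf 30.09267747402191 j6 -2.21418441575616
0.0724290807212119 -0.42150522067585433
```

Request:
{"op": "send_rows", "data": {"series": [{"travel": [0.7, -4, 0], "yaw": 3, "fingers": 0.62}, {"travel": [1.5, -9, 0], "yaw": 6, "fingers": 0.62}, {"travel": [2.5, -14, 0], "yaw": 9, "fingers": 0.62}, {"travel": [3.5, -19, 0], "yaw": 12, "fingers": 0.62}, {"travel": [4.3, -24, 0], "yaw": 15, "fingers": 0.62}, {"travel": [5.2, -29, 0], "yaw": 18, "fingers": 0.62}, {"travel": [6.1, -34, 0], "yaw": 21, "fingers": 0.62}, {"travel": [6.8, -38.5, 0], "yaw": 23.8, "fingers": 0.62}, {"travel": [7.2, -41.5, 0], "yaw": 23.8, "fingers": 0.62}, {"travel": [7.2, -42.2, 0], "yaw": 23.8, "fingers": 0.62}]}}

```text
time_s: 23.85
position: [0.5093, -0.077, 0.1483]
eef_rot: [-3.141, -0.002, 3.011]
contact_force: [-0.1, 0.9, -0.4]
gripper_width: 0.0367
gripper_force: 30.2
```

Request:
{"op": "send_rows", "data": {"series": [{"travel": [0, 0, 4], "yaw": 0, "fingers": 0.62}, {"travel": [0, 0, 6], "yaw": 0, "fingers": 0.62}, {"travel": [0, 0, 6], "yaw": 0, "fingers": 0.62}, {"travel": [0, 0, 6], "yaw": 0, "fingers": 0.62}]}}

```text
time_s: 24.35
position: [0.5105, -0.0749, 0.0899]
eef_rot: [3.142, 0.001, 3.015]
contact_force: [-0.5, 0.8, 0.5]
gripper_width: 0.0369
gripper_force: 30.2
```

```bash
python3 s.py
python3 - <<'E'
from plant import r
from h import *
o=r.get_obs()
c=r.camera("wrist");i=c["pixels"][:,:,::-1]
np.savez("w6.npz",K=c["intrinsics"],H=c["hand_eye"],p=o["position"],e=o["eef_rot"])
a=i.copy()
C=np.array([.540,-.078]);t=np.radians(-7.3);R=np.array([[np.cos(t),-np.sin(t)],[np.sin(t),np.cos(t)]])
P=np.c_[C+(np.array([[1,1],[1,-1],[-1,-1],[-1,1]])*[.07,.055])@R.T,[.022]*4]
P=np.vstack([np.linspace(P[k],P[(k+1)%4],20) for k in range(4)])
cv2.polylines(a,[wproj("w6",P).astype(int)],True,(0,0,255),1)
cv2.imwrite("pics/w6.png",a)
E
```

```text
24.35 pos [ 0.5105 -0.0749  0.0899] yawdeg 172.77 F tool [ 0.5511  0.7646 -0.5499] M world [ 0.0035 -0.0219  0.0104] w 0.0369 gf 30.170021653175354 j6 -1.8666164542327162
```

View pics/w6.png

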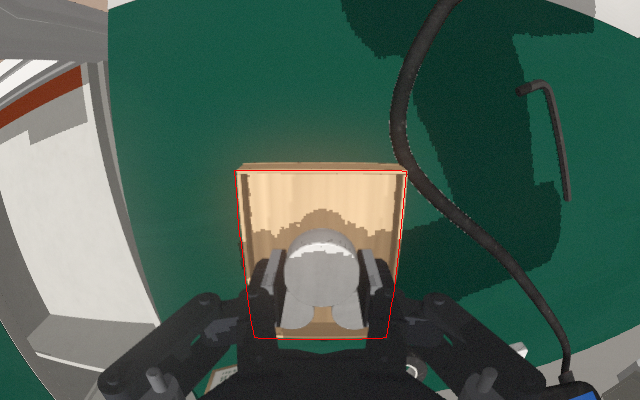

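Request:
{"op": "send_rows", "data": {"series": [{"travel": [0, 0, 2], "yaw": 0, "fingers": 0.62}, {"travel": [0, 0, 4], "yaw": 0, "fingers": 0.62}, {"travel": [0, 0, 5], "yaw": 0, "fingers": 0.62}, {"travel": [0, 0, 5.6], "yaw": 0, "fingers": 0.62}, {"travel": [0, 0, 5.8], "yaw": 0, "fingers": 0.62}, {"travel": [0, 0, 5.8], "yaw": 0, "fingers": 0.62}]}}

```text
time_s: 25.15
position: [0.5103, -0.0754, 0.0317]
eef_rot: [3.141, 0.001, 3.014]
contact_force: [-0.1, 0.4, -0.2]
gripper_width: 0.0364
gripper_force: 30.2
```

```bash
python3 s.py
```

```text
25.15 pos [ 0.5103 -0.0754  0.0317] yawdeg 172.71 F tool [0.1075 0.417  0.2472] M world [ 0.0136 -0.0398 -0.0585] w 0.0364 gf 30.170259475708008 j6 -1.8664770689120445
```

Request:
{"op": "send_rows", "data": {"series": [{"travel": [0, 0, 0.1], "yaw": 0, "fingers": 0.62}, {"travel": [0, 0, 0.2], "yaw": 0, "fingers": 0.62}, {"travel": [0, 0, 0.3], "yaw": 0, "fingers": 0.62}, {"travel": [0, 0, 0.35], "yaw": 0, "fingers": 0.62}, {"travel": [0, 0, 0.35], "yaw": 0, "fingers": 0.62}]}}

```text
time_s: 25.78
position: [0.51, -0.0754, 0.0287]
eef_rot: [-3.141, 0.0, 3.015]
contact_force: [-2.5, 0.7, 5.1]
gripper_width: 0.0368
gripper_force: 30.8
```

```bash
python3 s.py
```

```text
25.775 pos [ 0.51   -0.0754  0.0287] yawdeg 172.72 F tool [ 2.5905  0.3993 -5.0686] M world [ 0.2382  0.5287 -0.0147] w 0.0368 gf 30.7653146982193 j6 -1.8665370512804256
```

Request:
{"op": "send_rows", "data": {"series": [{"travel": [0, 0, 0], "yaw": 0, "fingers": 0.56}, {"travel": [0, 0, 0], "yaw": 0, "fingers": 0.48}, {"travel": [0, 0, 0], "yaw": 0, "fingers": 0.42}, {"travel": [0, 0, 0], "yaw": 0, "fingers": 0.42}, {"travel": [0, 0, -1], "yaw": 0, "fingers": 0.42}, {"travel": [0, 0, -3], "yaw": 0, "fingers": 0.42}, {"travel": [0, 0, -7], "yaw": 0, "fingers": 0.42}, {"travel": [0, 0, -12], "yaw": 0, "fingers": 0.42}, {"travel": [0, 0, -15], "yaw": 0, "fingers": 0.42}, {"travel": [0, 0, -15], "yaw": 0, "fingers": 0.42}]}}

```text
time_s: 27.02
position: [0.5115, -0.0753, 0.1813]
eef_rot: [3.14, 0.007, 3.015]
contact_force: [-0.4, -0.7, -0.4]
gripper_width: 0.0494
gripper_force: 0.0
```

```bash
python3 s.py
python3 - <<'E'
from plant import r
from h import *
o=r.get_obs();c=r.camera("wrist");i=c["pixels"];cv2.imwrite("pics/w7.png",i[:,:,::-1])
np.savez("w7.npz",K=c["intrinsics"],H=c["hand_eye"],p=o["position"],e=o["eef_rot"])
q=wproj("w7",cyl(.51,-.0754,.021,.003,.019))[:60].astype(np.int32)
m=np.zeros(i.shape[:2],np.uint8);cv2.fillPoly(m,[q],1)
for d in(m,cv2.dilate(m,np.ones((25,25)))-cv2.dilate(m,np.ones((9,9)))): print(cv2.mean(i,d)[:3],i[d>0].std(0))
# light-grey blobs inside tray area
s=cv2.cvtColor(i,cv2.COLOR_RGB2HSV);b=((s[...,1]<40)&(s[...,2]>110)).astype(np.uint8)
n,l,st,ce=cv2.connectedComponentsWithStats(b)
for k in range(1,n):
    if 150<st[k,4]<6000: print(st[k],wback("w7",ce[k],.021)[0].round(4))
E
```

```text
27.025 pos [ 0.5115 -0.0753  0.1813] yawdeg 172.72 F tool [ 0.2802 -0.7023  0.4181] M world [-0.0492  0.0406  0.0695] w 0.0494 gf 0.0 j6 -1.8665172377259576
(233.51022012578616, 226.40487421383648, 218.71383647798743) [14.64892796 19.44890277 26.40385187]
(219.99274553571428, 188.37946428571428, 149.4921875) [32.75573241 31.50871446 27.15181248]
[ 158    0  281   26 2701] [ 0.3316 -0.1135  0.021 ]
[ 448    0  192   63 3877] [0.3513 0.201  0.021 ]
[ 599   59   41  150 2875] [0.4712 0.3382 0.021 ]
[ 301  164   40   41 1283] [ 0.5069 -0.0737  0.021 ]
[ 280  231   36   39 1098] [ 0.5726 -0.1056  0.021 ]
[ 329  232   36   38 1105] [ 0.5792 -0.0563  0.021 ]
[247 251  21  34 328] [ 0.5886 -0.1524  0.021 ]
[376 251  22  45 402] [ 0.6119 -0.0158  0.021 ]
[ 536  284  104  116 3723] [0.8121 0.3824 0.021 ]
[468 296  27  23 370] [0.6876 0.1118 0.021 ]
[496 319  33  17 359] [0.7473 0.1741 0.021 ]
[285 343  91  11 487] [ 0.717  -0.0862  0.021 ]
[ 178  345   54   55 1334] [ 0.768  -0.2718  0.021 ]
[412 345  29  49 895] [0.7879 0.0406 0.021 ]
[618 381  22  19 240] [1.3045 0.8574 0.021 ]
```

```bash
python3 -c "
from plant import r
print(r.job_done())"
```

```text
the job is handed in; nothing more can be done
None
```

The job is handed in at about 27 s of 67 s: the plunger is parked in its rest notch, the shuttle is out at its stop, and the disc lies flat in the tray beside the others; the hand-in call gave no verdict.

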